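Set out the washing things on the drip coasters

TASK

Set out the washing things on the three dark drip coasters, each centred on its coaster: stand the softener bottle on the middle coaster, between the peg basket and the carton, stand the metal tin on the outer coaster next to the peg basket, and lay the soap flat on the outer coaster next to the carton. Stand the dosing cup, mouth up, in the centre of the tin's lid, and lay the brush, bristles down, on the soap, centred and lengthwise along it. Leave the peg basket and the carton where they stand.

Things in the scene. Friction and masses are not known exactly. Their poses are not given: they have to be found in the camera images.
- bottle: softener bottle, the tallest loose thing: white round body 60 mm across up to 90 mm, sloping shoulder up to 115 mm, then a round blue cap 34 mm across from 120 to 160 mm high (grip it by the cap or the body); about 0.25 kg; origin at the centre of its underside, z up
- tin: plain metal stain-remover tin, an upright solid closed cylinder 62 mm across and 60 mm high with a flat lid; about 0.25 kg; origin at the centre of its underside, z up
- cup: small white dosing cup, open at the top: 50 mm across at the rim, 42 mm at the foot, 50 mm high, wall 3 mm; about 30 g; starts mouth up; origin at the centre of its underside, z up
- soap: beige rectangular bar of laundry soap lying flat: 90 mm long (its x), 60 mm wide (its y), 32 mm high; about 0.2 kg; origin at the centre of its underside, z up
- brush: wooden scrubbing brush without a handle, lying bristles down: wooden back 100 mm long (its x) by 44 mm wide (its y), from 18 to 38 mm high, over a stiff flat-bottomed bristle block 86 x 34 mm, 18 mm deep; about 0.09 kg; origin at the centre of its underside, z up
- coaster_left: one of three identical dark round drip coasters, 110 mm across and 5 mm thick, fixed to the counter; the three lie in a row beyond the loose things, with the peg basket and the carton standing in the two spaces between them; origin at the centre of its underside, on the counter; this is the leftmost (+y)
- coaster_mid: one of three identical dark round drip coasters, 110 mm across and 5 mm thick, fixed to the counter; the three lie in a row beyond the loose things, with the peg basket and the carton standing in the two spaces between them; origin at the centre of its underside, on the counter; this is the middle one, between basket and carton
- coaster_right: one of three identical dark round drip coasters, 110 mm across and 5 mm thick, fixed to the counter; the three lie in a row beyond the loose things, with the peg basket and the carton standing in the two spaces between them; origin at the centre of its underside, on the counter; this is the rightmost (-y)
- peg_basket: dark grey round basket full of wooden clothes pegs, 110 mm across at the rim, 80 mm high with the pegs, 0.5 kg, loose; stands between the middle coaster and one outer coaster, on the left (+y) or the right (-y); not to be moved; origin at the centre of its underside, z up
- carton: white laundry-tablet carton with a blue band, 100 mm (its x) by 65 mm (its y), 80 mm high, 0.6 kg, loose; stands between the middle coaster and the other outer coaster; not to be moved; origin at the centre of its underside, z up
There are look-alikes about, which are no part of the job. Leave any turquoise look-alike of the brush alone. What is shaped like the cup but red is not meant.

How it is judged:
By the outcome, as a careful person would: the job done as asked, in the order asked, and still so for the second after the job is handed in, with the robot touching nothing.
It also fails if it takes over 109 s, if anything falls off the work surface, if the arm or the gripper's body presses on something with over 40 N, if the wrist force passes 120 N, or if a joint passes its speed limit or range.

ROBOT

A 6-joint arm with a two-finger parallel gripper is mounted at the origin on the work surface. World frame = base frame: x ahead of the robot, y to its left, z up, the work surface at z = 0. Lengths are in m, angles in rad, forces in N, time in s.
With the tool pointing down it reaches from about 0.35 to 0.775 m from the base axis. Payload 5.5 kg.
Tool frame: the origin (TCP) lies on the centre line of the jaws, within the pads' length; the fingertips stand 14 mm ahead of it and the grasp point (between the pads) lies 5 mm behind it (bot.tips_ahead is the distance from the TCP to the fingertips, in m); y points along the fingers, x is the direction in which the jaws open and shut, and the axes are right-handed (so a half turn about y gives the same grasp; the last joint's range is limited). The gripper opens to 85 mm and grips with 20 to 120 N. Pads are 22 mm wide; open, the fingers measure 114 mm over their backs; the gripper's body (76 mm by 85 mm) begins 54 mm behind the grasp point. The pads swing forward as they close: fully open they stand 13 mm farther back than shut.
Start: joints at [-1.394, 0.313, 0.046, 1.304, 0, 1.431], TCP at [0.179, -0.546, 0.245] pointing down, gripper open.
Joint ranges: [-2.76, 2.76], [-0.86, 1.69], [-1.03, 1.26], [-2.2, 2.34], [-1.47, 1.5], [-3.14, 3.14]. Speed limits (rad/s): [2.57, 2.57, 3.14, 3.14, 3.14, 3.14].

INTERFACE

Orientations are given as a unit quaternion [x, y, z, w].
In Python, from workcell import bot, optics, order, search_frame gives the robot as it stands. The module is installed in compiled form; this text tells all that it offers.
- The arm moves only by the tool arm_command, never from a script. Its argument "commands" is one flat list of numbers, 5 for each row, row after row: the closure, from 0 (fully open) to 1 (shut), then the shift along the tool's x, y, z in mm, then the turn about the tool's y in degrees. In form: [fingers, tx, ty, tz, spin, fingers, tx, ty, tz, spin, ...]. A call has 1 to 5 rows; each row shifts and turns the commanded pose from where the row before left it, along the tool's axes as they then stand; what a row does not reach is not made up. A row lasts 1/8 s, in which the tool goes at most 62.5 mm and 10.7 degrees, less where a joint would pass 70% of its speed; a pose out of reach is approached as far as the arm can. A call with a gripper value outside its range is refused whole. The fingers move at their own pace and stop on an object; "squeeze" is the grip in N (left out, the last holds). Time passes only in rows, so rows that do not move let the fingers close. It gives the time, the measured TCP pose, the force and the opening at its end, in the units of the state.
- bot.state(): the state, without advancing time (a new reading comes with each control period).
- optics.camera(name): name is "scene" or "top" or "wrist"; returns the picture (400x640x3 uint8, red, green, blue); there is no depth.
- optics.camera_model(name): a dict with "fx", "fy", "cx", "cy" (pixels), "T" (4x4, takes a point from camera to world coordinates). Camera axes: x right, y down, z forward; pixel columns grow to the right and rows downward; lengths in m; the calibration is good to about 2 mm. A picture is of the moment at which its call begins: read the wrist's pose just before it. camera_model takes no time and is no camera call; for the wrist camera it gives the pose at the moment of the call.
- order.finish_job(): hands the job in, once; it reports no verdict.
Trained networks look in the newest picture that a camera, given by its name, has taken for a name from the list of things; names that differ only in an ending like _2 or _b are one class to them, and where a whole thing is asked for, a point or a joint stands for the part that bears it (a point fixed in the world has none). Each returns a list of dicts, best first, with "score" (0 to 1); they miss things now and then, are a little off and sometimes report something else, mostly with a low value. They report only what shows in the picture. A call takes as long as a camera call. They do not tell look-alikes from the thing itself.
- search_frame(query, camera): "xy" ([column, row] as shares, 0 to 1, of the picture: columns of its width, rows of its height, amid what is visible of it).
The state is a dict: "clock": time; "q": joint angles; "joint_velocities": joint speeds; "tau": joint torques, N m; "tool_pos": TCP position; "tcp_rot": TCP orientation; "force": force on the tool from outside, world axes, zero at the start; "ft_torque": the same for the moment, N m; "opening": finger opening in m.
Only numpy, scipy, OpenCV 4.12 (cv2) and the standard library are available. Lean on these libraries where they do the work, as an engineer would, in place of code of your own. Each camera call takes 0.05 s, during which the arm holds its last target. There are 200 camera calls.

## Working session

There is one attempt and no reset: what is moved stays moved. The work goes in short steps, Python scripts to look and compute and a tool call to move; the robot and the scene stay as the last step left them, time stands still between calls to the robot, and variables do not carry over. Pictures are saved under pics/ and viewed, about 12 in all and at most 16, crops included, and the job is handed in when it is done.

Besides the shell and the picture viewer there is one more tool, called after "Call:" as name(argument=value, ...) on one line, values as JSON. arm_command: Moves the arm, as the interface text tells. Its arguments: {"type":"object","properties":{"commands":{"type":"array"},"squeeze":{"type":"number"}},"required":["commands"]}

```bash
mkdir -p pics; cat > h.py <<'E'
import numpy as np, cv2
from workcell import bot, optics, order, search_frame
def pix2w(cam,u,v,z,M=None):
    M=M or optics.camera_model(cam); T=np.array(M["T"])
    d=T[:3,:3]@np.array([(u-M["cx"])/M["fx"],(v-M["cy"])/M["fy"],1]); o=T[:3,3]
    return (o+d*(z-o[2])/d[2])
def w2pix(cam,p,M=None):
    M=M or optics.camera_model(cam); T=np.array(M["T"])
    c=T[:3,:3].T@(np.array(p)-T[:3,3]); return np.array([M["fx"]*c[0]/c[2]+M["cx"],M["fy"]*c[1]/c[2]+M["cy"]])
def save(im,n): cv2.imwrite("pics/"+n+".png",im[:,:,::-1])
E
python3 - <<'E'
from h import *
a=optics.camera("scene");b=optics.camera("top")
save(a,"s0");save(b,"t0")
np.set_printoptions(precision=4,suppress=True)
s=bot.state();print(s)
for c in("scene","top","wrist"):
    M=optics.camera_model(c);print(c,M["fx"],M["cx"],M["cy"],np.array(M["T"]))
for n in["bottle","tin","cup","soap","brush","coaster_left","peg_basket","carton"]:
    print(n,[(round(r["score"],2),np.round(np.array(r["xy"])*[640,400])) for r in search_frame(n,"top")])
E
```

```text
{'clock': 0.1, 'q': array([-1.3936,  0.3139,  0.0451,  1.3036, -0.    ,  1.4312]), 'joint_velocities': array([-0.0008, -0.0015,  0.0046, -0.0011, -0.0004,  0.0004]), 'tau': array([  0.0019, -48.1724,  29.9244,   0.0127,  -0.0001,   0.    ]), 'tool_pos': array([ 0.179 , -0.546 ,  0.2445]), 'tcp_rot': array([-0.5722,  0.4153, -0.4145,  0.573 ]), 'force': array([1.1379, 0.3122, 0.1218]), 'ft_torque': array([-0.0102,  0.0424, -0.0198]), 'opening': 0.0849897848384413}
scene 406.60849878182216 317.82564357597374 201.19271409306435 [[ 0.6341  0.491  -0.5974  1.1489]
 [ 0.7732 -0.3915  0.499  -0.4825]
 [ 0.0111 -0.7783 -0.6278  0.7386]
 [ 0.      0.      0.      1.    ]]
top 468.8405339295266 312.6590259400064 195.23162033127753 [[ 0.0139 -0.9927  0.12    0.3765]
 [-0.9999 -0.015  -0.0079  0.0728]
 [ 0.0097 -0.1199 -0.9927  1.3139]
 [ 0.      0.      0.      1.    ]]
wrist 302.74169527409896 320.57960614228824 198.92780535836414 [[ 0.3116 -0.9171 -0.2487  0.2413]
 [-0.9502 -0.3012 -0.0796 -0.5249]
 [-0.0019  0.2611 -0.9653  0.3727]
 [ 0.      0.      0.      1.    ]]
bottle [(0.96, array([445., 247.]))]
tin [(0.91, array([336., 225.])), (0.71, array([390., 236.])), (0.64, array([230., 174.]))]
cup [(0.86, array([392., 238.])), (0.61, array([359., 257.])), (0.52, array([394., 162.]))]
soap [(0.81, array([276., 226.]))]
brush [(0.85, array([169., 262.])), (0.6, array([217., 257.]))]
coaster_left [(0.8, array([229., 177.]))]
peg_basket [(0.87, array([283., 168.]))]
carton []
```

View pics/t0.png

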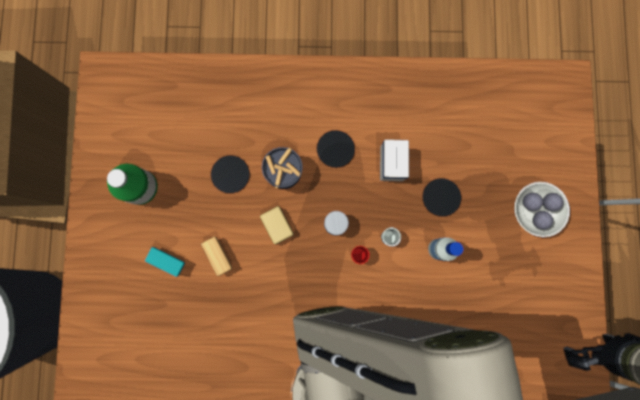

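View pics/s0.png

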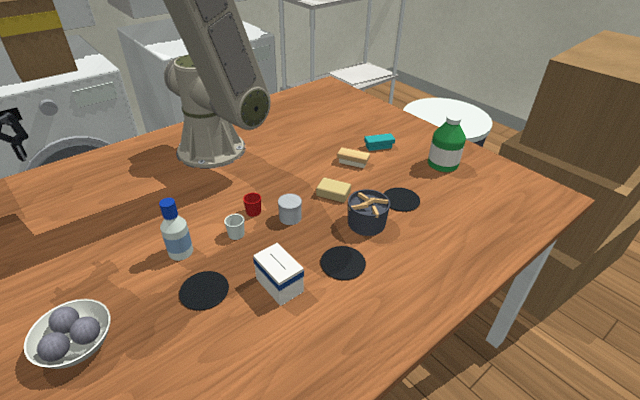

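The basket is on the left (+y), so the tin goes on the left coaster and the soap on the right.

Candidates, by pixel in the top picture:
- **Bottle:** blue-capped white (445,248), against the green one at (130,183).
- **Cup:** white (391,237), against the red one at (360,255).
- **Brush:** wooden (217,257), against turquoise (165,262), and the soap at (276,226).
- **Tin:** (336,223).

```bash
python3 - <<'E'
from h import *
b=cv2.imread("pics/t0.png")
c=cv2.resize(b[120:290,140:480],None,fx=2.35,fy=2.35,interpolation=cv2.INTER_CUBIC);cv2.imwrite("pics/t0c.png",c)
np.set_printoptions(precision=4,suppress=True)
M=optics.camera_model("top")
g=b.max(2)
def show(n,m,z,win):
    x0,x1,y0,y1=win; mm=np.zeros(m.shape,np.uint8); mm[y0:y1,x0:x1]=m[y0:y1,x0:x1]
    k,l,st,ce=cv2.connectedComponentsWithStats(mm)
    if k<2: print(n,"none");return
    i=1+st[1:,4].argmax(); cs,_=cv2.findContours((l==i).astype(np.uint8),cv2.RETR_EXTERNAL,cv2.CHAIN_APPROX_NONE)
    P=np.array([pix2w("top",p[0][0],p[0][1],z,M)[:2]for p in cs[0]],np.float32)
    print(n,st[i],ce[i],"rect",[np.round(q,4) for q in cv2.minAreaRect(P)],"c",np.round(pix2w("top",*ce[i],z,M),4), "circ",cv2.minEnclosingCircle(P))
dark=(g<50)
for n,w in dict(cl=(205,254,150,200),cm=(313,360,125,172),cr=(418,466,174,220)).items(): show(n,dark,.005,w)
hsv=cv2.cvtColor(b,cv2.COLOR_BGR2HSV)
print(hsv[226,276],hsv[257,217],hsv[280,250],hsv[223,336],hsv[237,391])
lt=(hsv[...,2]>165)&(hsv[...,1]<150)
show("soap",lt,.032,(255,300,200,250)); show("brush",lt,.038,(195,240,230,285))
gr=(hsv[...,1]<70)&(hsv[...,2]>90)
show("tin",gr,.06,(318,358,205,242));show("cup",gr,.05,(376,406,222,252))
show("carton",gr,.08,(375,415,132,185))
show("cap",(hsv[...,0]>105)&(hsv[...,0]<130)&(hsv[...,1]>150),.16,(430,475,230,265))
print("basket",pix2w("top",282,169,.07,M))
E
```

```text
cl [213 157  35  35 850] [231.0388 172.5765] rect [array([0.5918, 0.2965]), array([0.0976, 0.0959]), np.float64(1.7595)] c [0.5956 0.2937 0.005 ] circ ((0.5924884080886841, 0.2953662574291229), 0.05062766373157501)
cm [318 132  36  35 975] [335.6369 148.6503] rect [array([ 0.6692, -0.0015]), array([0.0996, 0.0981]), np.float64(45.315)] c [ 0.6693 -0.0012  0.005 ] circ ((0.6695665717124939, -0.0013534438330680132), 0.051138877868652344)
cr [ 424  180   37   35 1036] [441.5705 196.9981] rect [array([ 0.5354, -0.3021]), array([0.0965, 0.1021]), np.float64(0.8435)] c [ 0.5351 -0.301   0.005 ] circ ((0.5351743698120117, -0.30113255977630615), 0.05219288542866707)
[ 22  94 223] [ 19 113 228] [ 13 159 165] [105  10 199] [ 67  14 162]
soap [259 207  33  38 701] [275.0884 225.0442] rect [array([0.448 , 0.1636]), array([0.0893, 0.0595]), np.float64(27.9361)] c [0.4478 0.164  0.032 ] circ ((0.44736573100090027, 0.16554522514343262), 0.05115121603012085)
brush [200 236  30  41 620] [214.8565 255.9161] rect [array([0.3614, 0.3239]), array([0.1028, 0.0441]), np.float64(28.538)] c [0.3621 0.3238 0.
[... 311 characters left out ...]
 227  20  19 293] [390.9932 236.5495] rect [array([ 0.4193, -0.1497]), array([0.049, 0.05 ]), np.float64(45.196)] c [ 0.4204 -0.1497  0.05  ] circ ((0.41977226734161377, -0.14926975965499878), 0.026993945240974426)
carton [ 380  139   29   41 1072] [394.3685 158.8909] rect [array([ 0.6264, -0.1538]), array([0.0751, 0.1097]), np.float64(89.4001)] c [ 0.627  -0.1547  0.08  ] circ ((0.6256371140480042, -0.15389518439769745), 0.06434616446495056)
cap [447 243  16  12 157] [454.414  248.5159] rect [array([ 0.3896, -0.2861]), array([0.0268, 0.0371]), np.float64(0.7966)] c [ 0.3896 -0.2859  0.16  ] circ ((0.39018574357032776, -0.2859910726547241), 0.019025305286049843)
basket [0.5966 0.1463 0.07  ]
```

View pics/t0c.png

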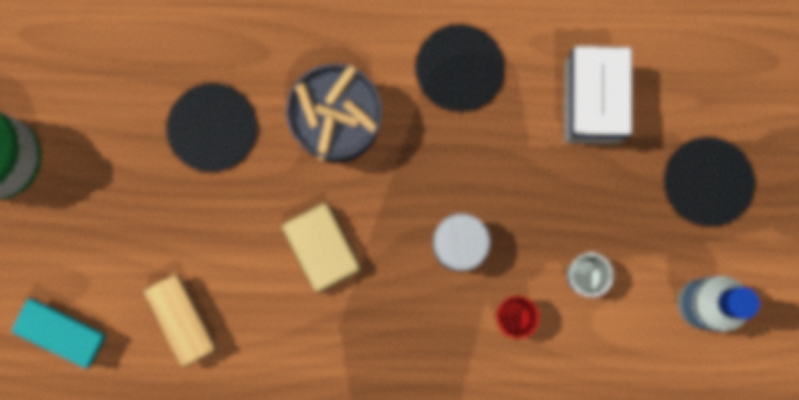

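The crop confirms the choices: the blue-capped bottle, white cup and wooden brush, with no turquoise or red lookalike among them. Next is a planner that converts target poses into tool-axis rows.

```bash
cat >> h.py <<'E'
from scipy.spatial.transform import Rotation as Ro
np.set_printoptions(precision=4,suppress=True)
def plan(*tg,step=55,start=None):
    """tg: (x,y,z,yaw_deg of tool x or None[,step]). prints rows tx,ty,tz,spin (rounded), shifts first in frame before turn"""
    s=bot.state(); p,R=start or (np.array(s["tool_pos"]),Ro.from_quat(s["tcp_rot"]))
    print("pos",p,"yaw",np.degrees(np.arctan2(*R.as_matrix()[[1,0],0])).round(1),"ydir",R.as_matrix()[:,1],"op",round(s["opening"],4),"F",s["force"],"t",s["clock"])
    for t in tg:
        st=t[4] if len(t)>4 else step
        for k in range(40):
            m=R.as_matrix(); yaw=np.degrees(np.arctan2(m[1,0],m[0,0]))
            d=np.array(t[:3])-p; a=0 if t[3] is None else (t[3]-yaw+90)%180-90
            D=np.linalg.norm(d)*1000
            n=max(int(np.ceil(D/st)),int(np.ceil(abs(a)/10.5)),1)
            if D<1.5 and abs(a)<.8 : break
            r=np.round(m.T@(d/n)*1000).astype(int); sp=int(np.round(-a/n))
            if not r.any() and sp==0: break
            print([*r.tolist(),sp],end=" ")
            p=p+m@(r/1000); R=R*Ro.from_euler("y",sp,degrees=True)
        print("->",p)
    return p,R
E
python3 - <<'E'
from h import *
plan((.39,-.286,.245,0),(.39,-.286,.138,0))
plan((.39,-.286,.245,90))
E
```

```text
pos [ 0.1791 -0.5464  0.2453] yaw -71.8 ydir [ 0. -0. -1.] op 0.0855 F [ 0.073  -0.9924 -1.0744] t 0.5
[-26, 0, 40, -10] [-19, 0, 44, -10] [-11, 0, 47, -10] [-2, 0, 48, -10] [5, 0, 35, -8] [9, 0, 35, -8] [14, 0, 33, -8] [19, 0, 30, -8] -> [ 0.3901 -0.2864  0.2453]
[0, 54, 0, 0] [0, 53, 0, 0] -> [ 0.3901 -0.2864  0.1383]
pos [ 0.1791 -0.5464  0.2453] yaw -71.8 ydir [ 0. -0. -1.] op 0.0855 F [ 0.073  -0.9924 -1.0744] t 0.5
[-26, 0, 40, 3] [-28, 0, 39, 3] [-30, 0, 37, 2] [-31, 0, 36, 3] [-33, 0, 35, 2] [-35, 0, 33, 3] [-36, 0, 32, 2] -> [ 0.3902 -0.2859  0.2453]
```

Call:
arm_command(commands=[0,-26,0,40,3,0,-28,0,39,3,0,-30,0,37,2,0,-31,0,36,3,0,-33,0,35,2], squeeze=40)

```text
clock: 1.12
tool_pos: [0.3306, -0.3598, 0.2456]
tcp_rot: [0.522, -0.477, 0.478, -0.521]
force: [1.0, 0.2, 0.1]
opening: 0.0853
```

Call:
arm_command(commands=[0,-35,0,33,3,0,-36,0,32,2,0,0,0,0,0])

```text
clock: 1.5
tool_pos: [0.3916, -0.2836, 0.2456]
tcp_rot: [-0.502, 0.498, -0.498, 0.502]
force: [-0.6, -0.8, 0.8]
opening: 0.0853
```

```bash
python3 - <<'E'
from h import *
M=optics.camera_model("wrist")
w=optics.camera("wrist");save(w,"w1")
h=cv2.cvtColor(w[:,:,::-1].copy(),cv2.COLOR_BGR2HSV)
m=((h[...,0]>105)&(h[...,0]<130)&(h[...,1]>150)&(h[...,2]>60)).astype(np.uint8)
k,l,st,ce=cv2.connectedComponentsWithStats(m);i=1+st[1:,4].argmax();print(st[i],ce[i],pix2w("wrist",*ce[i],.16,M))
plan((.39,-.286,.138,-90))
E
```

```text
[ 308  183   42   51 1669] [328.0569 208.3996] [ 0.3921 -0.2884  0.16  ]
pos [ 0.3908 -0.2849  0.2455] yaw -89.6 ydir [ 0.0001 -0.0006 -1.    ] op 0.0852 F [-0.7945 -1.2186  0.6117] t 1.55
[0, 54, 0, 0] [1, 53, -1, 0] -> [ 0.3899 -0.286   0.1385]
```

View pics/w1.png

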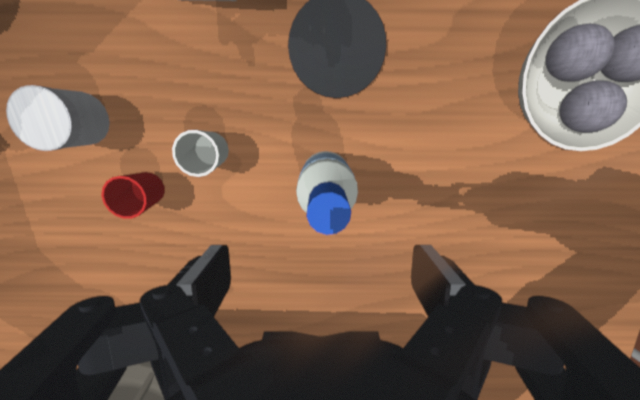

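The wrist view shows the blue cap top near (329,214), which is about (0.390,−0.288). Descend and grip.

Call:
arm_command(commands=[0,3,54,-1,0,0,0,53,0,0,0,0,0,0,0,1,0,0,0,0,1,0,0,0,0])

```text
clock: 2.17
tool_pos: [0.3903, -0.2908, 0.1408]
tcp_rot: [0.501, -0.498, 0.501, -0.5]
force: [-0.4, -1.0, -0.1]
opening: 0.0515
```

Call:
arm_command(commands=[1,0,0,0,0,1,0,0,0,0,1,0,0,0,0,1,0,0,0,0])

```text
clock: 2.68
tool_pos: [0.3902, -0.2899, 0.1403]
tcp_rot: [0.501, -0.498, 0.501, -0.501]
force: [0.4, 1.0, 4.8]
opening: 0.0329
```

Call:
arm_command(commands=[1,0,-30,0,0,1,0,-45,0,0,1,0,-45,0,0,1,0,0,0,0])

```text
clock: 3.18
tool_pos: [0.3908, -0.2905, 0.2625]
tcp_rot: [0.501, -0.496, 0.502, -0.501]
force: [0.7, 0.7, -3.0]
opening: 0.0329
```

```bash
python3 - <<'E'
from h import *
plan((.6693,-.0015,.26,None),step=40)
E
```

```text
pos [ 0.3908 -0.2905  0.2625] yaw -89.8 ydir [ 0.0056 -0.0059 -1.    ] op 0.0329 F [ 0.7297  0.6563 -2.9612] t 3.175
[-26, 0, 25, 0] [-26, 0, 25, 0] [-26, 0, 25, 0] [-26, 0, 26, 0] [-26, 0, 25, 0] [-26, 0, 26, 0] [-26, 0, 25, 0] [-27, 1, 26, 0] [-26, 0, 25, 0] [-27, 1, 26, 0] [-26, 0, 25, 0] -> [ 0.669  -0.0017  0.2604]
```

Call:
arm_command(commands=[1,-20,0,20,0,1,-29,0,28,0,1,-29,0,28,0,1,-29,0,28,0,1,-29,0,28,0])

```text
clock: 3.8
tool_pos: [0.5211, -0.1513, 0.2571]
tcp_rot: [0.501, -0.5, 0.499, -0.5]
force: [0.6, 0.2, -3.0]
opening: 0.0328
```

Call:
arm_command(commands=[1,-29,0,28,0,1,-29,0,28,0,1,-29,0,28,0,1,-29,0,28,0,1,-20,0,20,0])

```text
clock: 4.42
tool_pos: [0.6529, -0.0146, 0.2565]
tcp_rot: [0.501, -0.5, 0.498, -0.501]
force: [1.3, -1.3, -2.9]
opening: 0.033
```

Call:
arm_command(commands=[1,-17,0,14,0,1,0,0,0,0,1,0,0,0,0])

```text
clock: 4.8
tool_pos: [0.6657, 0.0006, 0.2572]
tcp_rot: [0.501, -0.5, 0.499, -0.5]
force: [-0.4, -0.5, -1.8]
opening: 0.0329
```

```bash
python3 - <<'E'
from h import *
M=optics.camera_model("wrist")
w=optics.camera("wrist");t=optics.camera("top");s=optics.camera("scene")
cv2.imwrite("pics/m2.png",np.vstack([w[:,:,::-1][::1],])) 
im=np.hstack([t[80:280,140:500],s[150:350,180:500]]);save(im,"m2b")
plan((.6693,-.0015,.26,None),step=40)
b=t[:,:,::-1].copy();h=cv2.cvtColor(b,cv2.COLOR_BGR2HSV)
for n,(x,y) in dict(cl=(230,174),cm=(336,149),cr=(442,197)).items():
    g=cv2.imread("pics/t0.png").max(2)[y-26:y+26,x-26:x+26]
    # sat-weighted: dark < 90
    m=(g<75).astype(np.uint8);k,l,st,ce=cv2.connectedComponentsWithStats(m);i=1+st[1:,4].argmax()
    cs,_=cv2.findContours((l==i).astype(np.uint8),0,cv2.CHAIN_APPROX_NONE)
    P=np.array([pix2w("top",p[0][0]+x-26,p[0][1]+y-26,.005)[:2]for p in cs[0]],np.float32);e=cv2.fitEllipse(P);print(n,st[i],e)
E
```

```text
pos [0.6659 0.     0.2582] yaw -89.9 ydir [-0.0004 -0.0002 -1.    ] op 0.0328 F [ 0.1408  0.4558 -2.508 ] t 4.95
[2, -2, 3, 0] -> [ 0.6689 -0.002   0.2602]
cl [   8    8   38   37 1089] ((0.5918042063713074, 0.2964712083339691), (0.10280703753232956, 0.10364717990159988), 159.63937377929688)
cm [   7    8   37   36 1057] ((0.6694090962409973, -0.00092834304086864), (0.10218209028244019, 0.10372281074523926), 122.28607940673828)
cr [   7    8   38   37 1125] ((0.5352992415428162, -0.30084940791130066), (0.10327356308698654, 0.10600670427083969), 4.00723123550415)
```

View pics/m2b.png

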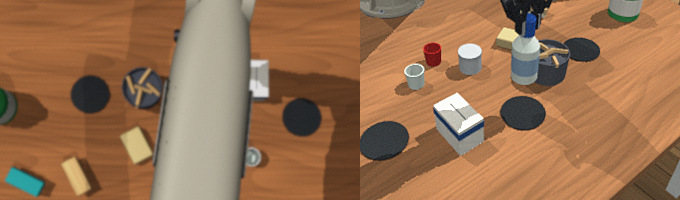

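View pics/m2.png

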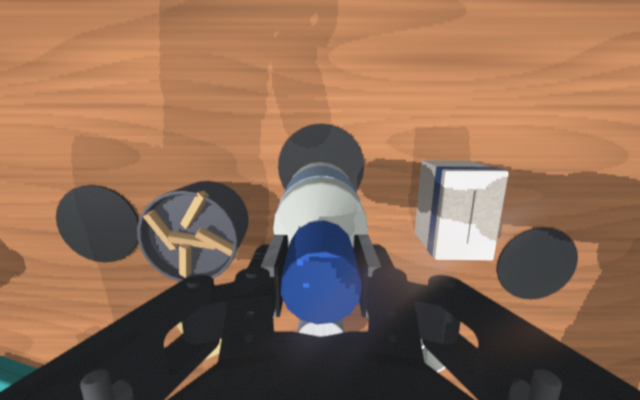

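```bash
python3 - <<'E'
from h import *
z=bot.state()["tool_pos"][2]-.1403
print("cap",pix2w("wrist",320,287,z+.16),"edges",pix2w("wrist",281,287,z+.16),pix2w("wrist",360,287,z+.16),pix2w("wrist",320,248,z+.16),pix2w("wrist",320,326,z+.16))
print("mid L",pix2w("wrist",278.5,165,.005),"R",pix2w("wrist",363.5,165,.005),"far",pix2w("wrist",321,124,.005))
print("left",pix2w("wrist",97,223,.005),"right",pix2w("wrist",537.5,262.5,.005))
E
```

```text
cap [0.6653 0.001  0.2779] edges [0.6652 0.0167 0.2779] [ 0.6653 -0.0151  0.2779] [0.6823 0.001  0.2779] [0.6469 0.001  0.2779]
mid L [0.6724 0.0541 0.005 ] R [ 0.6726 -0.0536  0.005 ] far [0.723  0.0003 0.005 ]
left [0.5942 0.2989 0.005 ] right [ 0.5373 -0.2998  0.005 ]
```

Estimates from the two cameras agree to about 2 mm, so the middle coaster is at about (0.669,0.000). Lower the bottle and watch the force.

Call:
arm_command(commands=[1,0,35,3,0,1,0,40,0,0,1,0,25,0,0,1,0,8,0,0,1,0,0,0,0])

```text
clock: 5.58
tool_pos: [0.6693, 0.0004, 0.1506]
tcp_rot: [0.501, -0.499, 0.499, -0.5]
force: [0.0, 0.7, -3.1]
opening: 0.0327
```

Call:
arm_command(commands=[1,0,2,0,0,1,0,2,0,0,1,0,0,0,0])

```text
clock: 5.95
tool_pos: [0.6696, 0.0008, 0.1468]
tcp_rot: [-0.501, 0.499, -0.5, 0.501]
force: [0.1, -0.2, -2.5]
opening: 0.0327
```

Call:
arm_command(commands=[1,0,1,0,0,1,0,1,0,0,1,0,0,0,0])

```text
clock: 6.32
tool_pos: [0.6698, 0.0008, 0.1455]
tcp_rot: [-0.5, 0.499, -0.5, 0.501]
force: [-1.1, 0.4, 3.6]
opening: 0.0331
```

Call:
arm_command(commands=[0,0,0,0,0,0,0,0,0,0,0,0,0,0,0,0,0,0,0,0,0,0,0,0,0])

```text
clock: 6.95
tool_pos: [0.6694, 0.0007, 0.1442]
tcp_rot: [0.501, -0.499, 0.499, -0.501]
force: [0.4, 0.4, 0.0]
opening: 0.0852
```

Call:
arm_command(commands=[0,0,-40,0,0,0,0,-50,0,0,0,0,0,0,0])

```text
clock: 7.32
tool_pos: [0.6718, 0.0005, 0.2396]
tcp_rot: [-0.499, 0.497, -0.502, 0.503]
force: [0.6, 0.3, -0.1]
opening: 0.0852
```

```bash
python3 - <<'E'
from h import *
w=optics.camera("wrist");save(w,"w3")
plan((.4553,-.0007,.2,None),step=50)
E
```

```text
pos [0.6707 0.0007 0.2368] yaw -89.8 ydir [ 0.005  -0.0007 -1.    ] op 0.0853 F [-0.0977  0.6665 -0.7439] t 7.375
[0, 7, -43, 0] [0, 7, -43, 0] [0, 7, -43, 0] [0, 7, -43, 0] [1, 8, -44, 0] -> [ 0.4549 -0.001   0.1998]
```

Call:
arm_command(commands=[0,0,7,-43,0,0,0,7,-43,0,0,0,7,-43,0,0,0,7,-43,0,0,1,8,-44,0])

```text
clock: 8.0
tool_pos: [0.451, -0.0006, 0.1966]
tcp_rot: [0.501, -0.5, 0.499, -0.5]
force: [-0.3, -0.8, 0.2]
opening: 0.0855
```

Call:
arm_command(commands=[0,0,0,0,0,0,0,0,0,0])

```text
clock: 8.25
tool_pos: [0.4537, -0.0009, 0.1979]
tcp_rot: [-0.501, 0.499, -0.499, 0.501]
force: [1.0, 0.3, 0.8]
opening: 0.0857
```

```bash
cat >> h.py <<'E'
def blob(mask,z,cam="wrist",win=None):
    m=np.zeros(mask.shape,np.uint8); x0,x1,y0,y1=win or (0,640,0,400); m[y0:y1,x0:x1]=mask[y0:y1,x0:x1]
    m=cv2.morphologyEx(m,cv2.MORPH_OPEN,np.ones((3,3),np.uint8))
    k,l,st,ce=cv2.connectedComponentsWithStats(m);i=1+st[1:,4].argmax()
    cs,_=cv2.findContours((l==i).astype(np.uint8),0,cv2.CHAIN_APPROX_NONE)
    P=np.array([pix2w(cam,*p[0],z)[:2] for p in cs[0]],np.float32)
    print(st[i],ce[i],"circ",cv2.minEnclosingCircle(P),"rect",cv2.minAreaRect(P))
E
python3 - <<'E'
from h import *
w=optics.camera("wrist");save(w,"w4")
plan((.4553,-.0007,.035,None),step=50)
print([(r["score"],np.array(r["xy"])*[640,400]) for r in search_frame("tin","wrist")])
E
```

```text
pos [ 0.4544 -0.001   0.1982] yaw -89.9 ydir [ 0.001  -0.0002 -1.    ] op 0.0857 F [0.539  0.2616 0.1484] t 8.3
[0, 41, 0, 0] [0, 41, 0, 0] [0, 41, 0, 0] [0, 40, 1, 0] -> [ 0.4555 -0.001   0.0352]
[(0.65, array([321.088, 190.8  ]))]
```

View pics/w4.png

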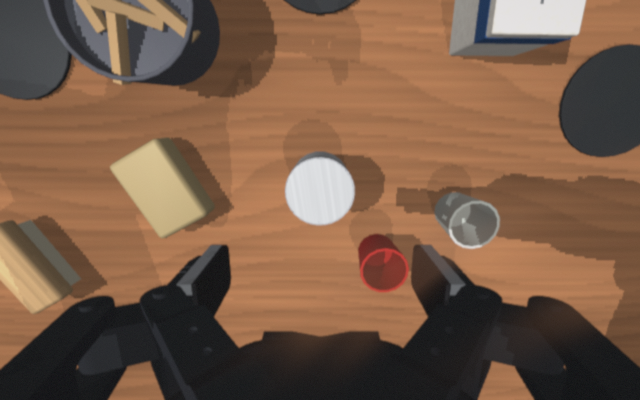

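The lid is centred near (320,190) and the red cup sits at (383,270). I'll compute both to check finger clearance.

```bash
python3 - <<'E'
from h import *
print("tin",pix2w("wrist",320,190,.06),"red",pix2w("wrist",384,270,.05),"cup",pix2w("wrist",472,224,.05),pix2w("wrist",444,224,.05),pix2w("wrist",499,224,.05))
w=optics.camera_model("wrist");print(bot.state()["tool_pos"])
E
```

```text
tin [0.4565 0.0003 0.06  ] red [ 0.3713 -0.0645  0.05  ] cup [ 0.4207 -0.1469  0.05  ] [ 0.4206 -0.1198  0.05  ] [ 0.4208 -0.173   0.05  ]
[ 0.4546 -0.001   0.1983]
```

Call:
arm_command(commands=[0,-1,45,2,0,0,0,50,0,0,0,0,45,0,0,0,0,23,0,0,0,0,0,0,0])

```text
clock: 8.98
tool_pos: [0.4547, 0.0004, 0.0335]
tcp_rot: [0.501, -0.5, 0.498, -0.5]
force: [0.1, 0.5, 0.2]
opening: 0.0851
```

Call:
arm_command(commands=[1,0,0,0,0,1,0,0,0,0,1,0,0,0,0,1,0,0,0,0])

```text
clock: 9.48
tool_pos: [0.457, 0.0, 0.0367]
tcp_rot: [-0.5, 0.498, -0.5, 0.501]
force: [-0.0, 0.4, 5.5]
opening: 0.061
```

```bash
python3 - <<'E'
from h import *
p=plan()
plan((.4562,0,.165,None),(.5935,.2975,.165,None),step=45)
E
```

```text
pos [0.457  0.     0.0367] yaw -89.8 ydir [ 0.0036 -0.0004 -1.    ] op 0.061 F [-0.0253  0.42    5.4815] t 9.475
pos [0.457  0.     0.0367] yaw -89.8 ydir [ 0.0036 -0.0004 -1.    ] op 0.061 F [-0.0253  0.42    5.4815] t 9.475
[0, -43, 0, 0] [0, -43, 0, 0] [0, -42, 0, 0] -> [0.4566 0.0001 0.1647]
[-37, 0, 17, 0] [-37, 0, 17, 0] [-37, 0, 17, 0] [-37, 0, 17, 0] [-37, 0, 17, 0] [-37, 0, 18, 0] [-38, 0, 17, 0] [-37, 0, 18, 0] -> [0.5937 0.2975 0.165 ]
```

Call:
arm_command(commands=[1,0,-35,0,0,1,0,-47,0,0,1,0,-46,0,0,1,-20,0,10,0,1,-40,0,19,0])

```text
clock: 10.1
tool_pos: [0.4845, 0.0599, 0.1643]
tcp_rot: [0.5, -0.499, 0.501, -0.5]
force: [1.0, 0.2, -2.5]
opening: 0.0613
```

Call:
arm_command(commands=[1,-40,0,19,0,1,-45,0,21,0,1,-45,0,21,0,1,-45,0,21,0,1,-40,0,16,0])

```text
clock: 10.72
tool_pos: [0.5788, 0.1878, 0.1686]
tcp_rot: [-0.519, 0.481, -0.441, 0.552]
force: [-0.4, -0.0, -2.0]
opening: 0.061
```

Call:
arm_command(commands=[1,-22,0,10,0,1,0,0,0,0,1,0,0,0,0])

```text
clock: 11.1
tool_pos: [0.5861, 0.2001, 0.1703]
tcp_rot: [-0.521, 0.479, -0.435, 0.556]
force: [-0.8, -0.4, -0.8]
opening: 0.0609
```

```bash
python3 - <<'E'
from h import *
w=optics.camera("wrist");save(w,"w5")
plan((.5935,.2975,.0425,None),step=45)
E
```

```text
pos [0.5861 0.2    0.1705] yaw -80.7 ydir [-0.0149  0.0786 -0.9968] op 0.0615 F [-0.8114  0.6754 -1.7612] t 11.15
[-21, 34, 6, 0] [-21, 34, 6, 0] [-21, 34, 6, 0] [-21, 33, 5, 0] -> [0.5932 0.297  0.0426]
```

View pics/w5.png

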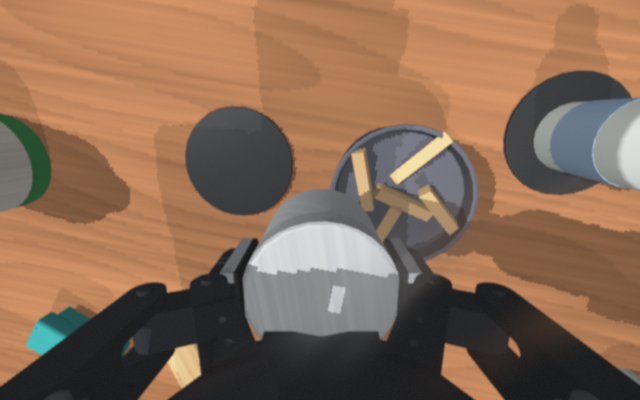

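The arm stalled with the tool slightly tilted, so it is probably at a joint limit.

```bash
python3 - <<'E'
from h import *
print(bot.state()["q"])
print(bot.state()["tool_pos"],Ro.from_quat(bot.state()["tcp_rot"]).as_matrix())
E
```

```text
[0.1619 0.4236 0.0203 1.1695 0.08   3.1406]
[0.5861 0.2    0.1705] [[ 0.1615 -0.0149  0.9868]
 [-0.9836  0.0786  0.1622]
 [-0.0799 -0.9968 -0.002 ]]
```

Joint 6 is at its limit (q6 = q1 − yaw + 90°). Turn the tool toward yaw 0 with negative spin.

Call:
arm_command(commands=[1,0,0,0,-10,1,0,0,0,-10,1,0,0,0,-10,1,0,0,0,0])

```text
clock: 11.65
tool_pos: [0.5864, 0.2, 0.1708]
tcp_rot: [-0.615, 0.32, -0.286, 0.661]
force: [-0.7, -0.4, -2.0]
opening: 0.061
```

```bash
python3 - <<'E'
from h import *
print(bot.state()["q"])
plan((.5935,.2975,.165,0),step=45)
E
```

```text
[0.1618 0.4234 0.0206 1.1694 0.0803 2.6189]
pos [0.5864 0.2    0.1708] yaw -50.7 ydir [-0.0143  0.0789 -0.9968] op 0.061 F [-0.7181 -0.3904 -2.0116] t 11.65
[-14, 3, 13, -10] [-12, 3, 16, -10] [-9, 2, 17, -10] [-5, 3, 19, -10] [-1, 1, 9, -5] [0, 1, 10, -6] -> [0.5936 0.2975 0.1653]
```

Commanded poses stay clipped where the limit left them, so the tool is now tilted 4.6°. No row can turn about that axis directly. I'll try the mirror of what happened: spin round to the lower q6 limit, then push toward −y to undo the tilt.

Call:
arm_command(commands=[1,0,0,0,-10.6,1,0,0,0,-10.6,1,0,0,0,-10.6,1,0,0,0,-10.6,1,0,0,0,-10.6])

```text
clock: 12.28
tool_pos: [0.5865, 0.2003, 0.1707]
tcp_rot: [-0.678, -0.011, 0.02, 0.734]
force: [0.3, -0.3, -1.6]
opening: 0.0612
```

Call:
arm_command(commands=[1,0,0,0,-10.6,1,0,0,0,-10.6,1,0,0,0,-10.6,1,0,0,0,-10.6,1,0,0,0,-10.6])

```text
clock: 12.9
tool_pos: [0.5865, 0.2003, 0.1707]
tcp_rot: [-0.598, -0.337, 0.32, 0.652]
force: [-0.8, 0.3, -2.3]
opening: 0.0608
```

Call:
arm_command(commands=[1,0,0,0,-10.6,1,0,0,0,-10.6,1,0,0,0,-10.6,1,0,0,0,-10.6,1,0,0,0,-10.6])

```text
clock: 13.52
tool_pos: [0.5865, 0.2003, 0.1707]
tcp_rot: [0.392, 0.593, -0.554, -0.433]
force: [0.9, 0.5, -1.4]
opening: 0.0613
```

Call:
arm_command(commands=[1,0,0,0,-10.6,1,0,0,0,-10.6,1,0,0,0,-10.6,1,0,0,0,-10.6,1,0,0,0,-10.6])

```text
clock: 14.15
tool_pos: [0.5866, 0.2003, 0.1707]
tcp_rot: [0.104, 0.724, -0.671, -0.123]
force: [-0.6, 0.4, -2.5]
opening: 0.061
```

Call:
arm_command(commands=[1,0,0,0,-10.6,1,0,0,0,-10.6,1,0,0,0,-10.6,1,0,0,0,-10.6,1,0,0,0,-10.6])

```text
clock: 14.78
tool_pos: [0.5865, 0.2003, 0.1707]
tcp_rot: [-0.206, 0.703, -0.647, 0.213]
force: [0.8, 0.2, -2.7]
opening: 0.0609
```

```bash
python3 - <<'E'
from h import *
print(bot.state()["q"])
plan((.5725,.12,.172,None),step=30)
E
```

```text
[ 0.1622  0.4238  0.021   1.1694  0.0804 -2.0104]
pos [0.5865 0.2003 0.1707] yaw -145.6 ydir [-0.0143  0.079  -0.9968] op 0.0609 F [ 0.8228  0.2006 -2.7273] t 14.775
[19, -2, 19, 0] [19, -3, 19, 0] [19, -2, 20, 0] -> [0.5724 0.1199 0.1715]
```

Call:
arm_command(commands=[1,0,0,0,-10.6,1,0,0,0,-10.6,1,0,0,0,-10.6,1,0,0,0,-10.6,1,0,0,0,-10.6])

```text
clock: 15.4
tool_pos: [0.5865, 0.2003, 0.1707]
tcp_rot: [-0.473, 0.534, -0.487, 0.504]
force: [-0.3, -1.2, -1.4]
opening: 0.0612
```

Call:
arm_command(commands=[1,0,0,0,-10.6,1,20,-1,0,0,1,20,-1,0,0,1,0,0,0,0])

```text
clock: 15.9
tool_pos: [0.591, 0.1713, 0.1694]
tcp_rot: [-0.512, 0.49, -0.451, 0.543]
force: [0.3, -0.9, -1.4]
opening: 0.0607
```

```bash
python3 - <<'E'
from h import *
print(bot.state()["q"])
plan()
E
```

```text
[ 0.1183  0.4182  0.0097  1.1654  0.071  -3.1382]
pos [0.591  0.1713 0.1694] yaw -83.4 ydir [-0.0115  0.0701 -0.9975] op 0.0607 F [ 0.3215 -0.9175 -1.4   ] t 15.9
```

That is working: the tilt is falling. Keep pushing.

Call:
arm_command(commands=[1,40,-3,0,0,1,40,-3,0,0,1,0,0,0,0])

```text
clock: 16.27
tool_pos: [0.5969, 0.1265, 0.1704]
tcp_rot: [-0.504, 0.497, -0.474, 0.523]
force: [-0.2, 0.4, -3.0]
opening: 0.0609
```

```bash
python3 - <<'E'
from h import *
print(bot.state()["q"])
plan()
E
```

```text
[ 0.0573  0.4101  0.0011  1.1649  0.0425 -3.1402]
pos [0.5969 0.1265 0.1704] yaw -86.8 ydir [-0.0056  0.0422 -0.9991] op 0.0609 F [-0.228   0.4497 -2.9941] t 16.275
```

Call:
arm_command(commands=[1,40,-2,0,0,1,40,-2,0,0,1,25,-1,0,0,1,0,0,0,0])

```text
clock: 16.77
tool_pos: [0.5998, 0.0694, 0.1721]
tcp_rot: [-0.494, 0.508, -0.503, 0.495]
force: [-0.1, -0.3, -2.5]
opening: 0.0611
```

```bash
python3 - <<'E'
from h import *
print(bot.state()["q"])
plan()
E
```

```text
[-0.0205  0.4004 -0.0087  1.1655  0.0058 -3.1406]
pos [0.5998 0.0694 0.1721] yaw -91.2 ydir [-0.0037  0.0059 -1.    ] op 0.0611 F [-0.1339 -0.2519 -2.4729] t 16.775
```

The tilt is undone, down to 0.35°. Now head to the left coaster, spinning positive to keep q6 mid-range.

```bash
cat >> h.py <<'E'
def chk():
    s=bot.state();print("q6",s["q"][5].round(2),"q5",s["q"][4].round(3))
E
python3 - <<'E'
from h import *
p=plan((.596,.14,.172,-135),(.5935,.2975,.172,-179.9),step=35)
E
```

```text
pos [0.5998 0.0694 0.1721] yaw -91.2 ydir [-0.0037  0.0059 -1.    ] op 0.0611 F [-0.1339 -0.2519 -2.4729] t 16.775
[-14, 0, -1, 9] [-14, 0, -3, 9] [-13, 0, -5, 9] [-12, 0, -8, 8] [-11, 1, -9, 9] -> [0.5961 0.1402 0.1715]
[-22, 0, -23, 9] [-18, 0, -26, 9] [-14, 0, -28, 9] [-9, 0, -30, 9] [-4, 0, -31, 9] -> [0.5935 0.2975 0.1725]
```

Call:
arm_command(commands=[1,-14,0,-1,9,1,-14,0,-3,9,1,-13,0,-5,9,1,-12,0,-8,8,1,-11,0,-9,9])

```text
clock: 17.4
tool_pos: [0.5956, 0.1424, 0.1724]
tcp_rot: [-0.269, 0.657, -0.651, 0.268]
force: [1.0, 0.8, -2.2]
opening: 0.0613
```

Call:
arm_command(commands=[1,-22,0,-23,9,1,-18,0,-26,9,1,-14,0,-28,9,1,-9,0,-30,9,1,-4,0,-31,9])

```text
clock: 18.02
tool_pos: [0.5925, 0.3003, 0.1733]
tcp_rot: [0.001, 0.709, -0.705, -0.004]
force: [0.1, -0.5, -1.3]
opening: 0.0612
```

Call:
arm_command(commands=[1,0,0,0,0,1,0,0,0,0])

```text
clock: 18.27
tool_pos: [0.5926, 0.2987, 0.1731]
tcp_rot: [-0.002, 0.709, -0.705, -0.002]
force: [0.1, -0.5, -2.5]
opening: 0.0614
```

```bash
python3 - <<'E'
from h import *
chk()
w=optics.camera("wrist");save(w,"w6")
plan((.5935,.2975,.06,None),step=45)
E
```

```text
q6 -1.23 q5 0.007
pos [0.5927 0.2982 0.1732] yaw 179.9 ydir [-0.0043  0.0055 -1.    ] op 0.0611 F [ 0.0108  0.5206 -2.9078] t 18.325
[0, 38, 0, 0] [-1, 38, 1, 0] [0, 37, 0, 0] -> [0.5932 0.2978 0.0602]
```

View pics/w6.png

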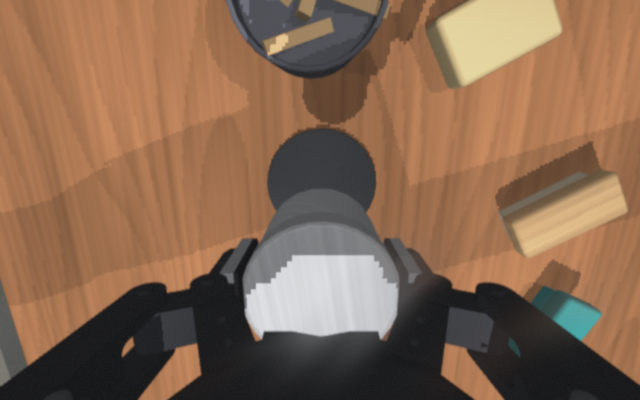

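```bash
python3 - <<'E'
from h import *
print("L",pix2w("wrist",268,182,.005),"R",pix2w("wrist",376,182,.005),"near",pix2w("wrist",322,128,.005))
zl=bot.state()["tool_pos"][2]-.0367+.06
print("lid",pix2w("wrist",245,285,zl),pix2w("wrist",399,285,zl),pix2w("wrist",321,222,zl))
E
```

```text
L [0.644  0.2965 0.005 ] R [0.536  0.2967 0.005 ] near [0.5901 0.244  0.005 ]
lid [0.6217 0.2958 0.1965] [0.5618 0.296  0.1965] [0.5922 0.2699 0.1965]
```

Call:
arm_command(commands=[1,1,40,2,0,1,0,45,0,0,1,0,35,0,0,1,0,7,0,0,1,0,0,0,0])

```text
clock: 18.95
tool_pos: [0.5918, 0.2968, 0.0469]
tcp_rot: [-0.0, 0.709, -0.705, -0.002]
force: [0.0, 0.1, -1.3]
opening: 0.0609
```

Call:
arm_command(commands=[1,0,1,0,0,1,0,1,0,0,1,0,1,0,0,1,0,0,0,0])

```text
clock: 19.45
tool_pos: [0.5915, 0.2976, 0.0436]
tcp_rot: [-0.001, 0.709, -0.705, -0.002]
force: [-0.7, -1.3, -1.4]
opening: 0.0611
```

Call:
arm_command(commands=[1,0,1,0,0,1,0,1,0,0,1,0,0,0,0])

```text
clock: 19.82
tool_pos: [0.5914, 0.2976, 0.0419]
tcp_rot: [-0.001, 0.709, -0.705, -0.002]
force: [-1.8, -0.4, 2.7]
opening: 0.0613
```

Call:
arm_command(commands=[0,0,0,0,0,0,0,0,0,0,0,0,0,0,0,0,0,0,0,0])

```text
clock: 20.32
tool_pos: [0.5914, 0.2974, 0.0413]
tcp_rot: [-0.001, 0.709, -0.705, -0.002]
force: [-0.0, 0.9, -0.4]
opening: 0.085
```

Call:
arm_command(commands=[0,0,-45,0,0,0,0,-55,0,0,0,0,-30,0,0,0,0,0,0,0])

```text
clock: 20.82
tool_pos: [0.5938, 0.2973, 0.1749]
tcp_rot: [0.002, 0.71, -0.704, 0.0]
force: [0.2, -0.1, 0.1]
opening: 0.0854
```

```bash
python3 - <<'E'
from h import *
chk()
plan((.448,.164,.17,118),step=50)
plan((.448,.164,.17,28),step=50)
E
```

```text
q6 -1.23 q5 0.007
pos [0.5938 0.2973 0.1749] yaw 179.9 ydir [ 0.0023  0.0081 -1.    ] op 0.0854 F [ 0.1682 -0.0542  0.1172] t 20.825
[24, 1, 22, 10] [20, 1, 26, 10] [15, 0, 29, 10] [7, 0, 24, 8] [4, 1, 25, 8] [1, 0, 25, 8] [-3, 1, 24, 8] -> [0.4483 0.1637 0.1695]
pos [0.5938 0.2973 0.1749] yaw 179.9 ydir [ 0.0023  0.0081 -1.    ] op 0.0854 F [ 0.1682 -0.0542  0.1172] t 20.825
[36, 1, 33, -7] [40, 1, 29, -7] [44, 1, 24, -7] [46, 1, 18, -7] -> [0.448  0.1638 0.1695]
```

Call:
arm_command(commands=[0,24,1,22,10,0,20,1,26,10,0,15,0,29,10,0,7,0,24,8,0,4,1,25,8])

```text
clock: 21.45
tool_pos: [0.4813, 0.1953, 0.1667]
tcp_rot: [0.276, 0.651, -0.649, -0.281]
force: [-0.6, 0.4, -0.0]
opening: 0.0853
```

Call:
arm_command(commands=[0,1,0,25,8,0,-3,1,24,8,0,0,0,0,0,0,0,0,0,0])

```text
clock: 21.95
tool_pos: [0.4468, 0.1632, 0.1666]
tcp_rot: [0.362, 0.607, -0.605, -0.367]
force: [0.1, -0.5, -0.0]
opening: 0.0855
```

```bash
python3 - <<'E'
from h import *
chk()
w=optics.camera("wrist");save(w,"w7")
h=cv2.cvtColor(w[:,:,::-1].copy(),cv2.COLOR_BGR2HSV); 
s=[np.array(r["xy"])*[640,400] for r in search_frame("soap","wrist")];print(s)
u,v=s[0].astype(int);print(h[v,u])
m=(abs(h[...,0].astype(int)-h[v,u,0])<6)&(h[...,2]>h[v,u,2]-22)&(h[...,1]<h[v,u,1]+40)
blob(m,.032,win=(max(u-130,0),u+130,max(v-110,0),v+110))
plan((.448,.164,.02,None),step=50)
t=optics.camera("top");save(t[120:300,140:480],"t7")
E
```

```text
q6 -0.31 q5 0.007
[array([316.416, 185.88 ])]
[ 21  84 212]
[ 288  147   63   92 5465] [319.6134 191.7974] circ ((0.4472607672214508, 0.1643989235162735), 0.04870424047112465) rect ((0.44728174805641174, 0.16470566391944885), (0.08368971943855286, 0.05419156327843666), 28.65005111694336)
pos [0.447  0.1635 0.1668] yaw 118.0 ydir [-0.0038  0.0061 -1.    ] op 0.0856 F [ 0.0985  0.3773 -1.0286] t 22.05
[0, 49, 0, 0] [-1, 49, -1, 0] [0, 49, 0, 0] -> [0.4478 0.1639 0.0198]
```

View pics/w7.png

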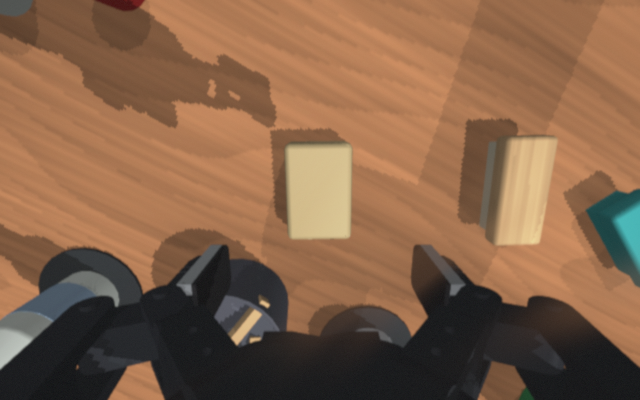

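The soap is square to the jaws and centred at (319,191). Descend and grip.

Call:
arm_command(commands=[0,0,49,0,0,0,0,49,0,0,0,0,40,0,0,0,0,9,0,0,0,0,0,0,0])

```text
clock: 22.72
tool_pos: [0.4462, 0.1641, 0.0203]
tcp_rot: [0.362, 0.607, -0.605, -0.367]
force: [-0.8, -0.8, 0.9]
opening: 0.0857
```

Call:
arm_command(commands=[1,0,0,0,0,1,0,0,0,0,1,0,0,0,0,1,0,0,0,0])

```text
clock: 23.22
tool_pos: [0.4477, 0.1641, 0.022]
tcp_rot: [0.364, 0.608, -0.604, -0.366]
force: [0.7, -1.6, 6.0]
opening: 0.0591
```

```bash
python3 - <<'E'
from h import *
s=bot.state();p,z=s["tool_pos"],.15
plan((p[0],p[1],z,None),(.42,-.02,.2,None),(.535,-.3,.15,118),step=45)
E
```

```text
pos [0.4477 0.1641 0.022 ] yaw 117.9 ydir [ 0.0002  0.0062 -1.    ] op 0.0591 F [ 0.721  -1.6047  5.971 ] t 23.225
[0, -43, 0, 0] [0, -42, 0, 0] [1, -43, 0, 0] -> [0.4472 0.1642 0.15  ]
[-30, -10, 22, 0] [-30, -10, 22, 0] [-30, -10, 22, 0] [-30, -11, 22, 0] [-30, -10, 22, 0] -> [ 0.4201 -0.0202  0.1999]
[-43, 7, 4, 0] [-43, 7, 4, 0] [-43, 7, 4, 0] [-43, 7, 4, 0] [-43, 7, 4, 0] [-43, 7, 5, 0] [-43, 6, 4, 0] -> [ 0.5353 -0.2995  0.1502]
```

Call:
arm_command(commands=[1,0,-35,0,0,1,0,-50,0,0,1,0,-43,0,0,1,-20,-7,15,0,1,-35,-12,25,0])

```text
clock: 23.85
tool_pos: [0.4369, 0.0958, 0.1681]
tcp_rot: [0.362, 0.608, -0.605, -0.366]
force: [1.1, -0.1, -3.0]
opening: 0.0593
```

Call:
arm_command(commands=[1,-35,-12,26,0,1,-35,-12,26,0,1,-25,-8,18,0,1,-43,7,4,0,1,-43,7,4,0])

```text
clock: 24.48
tool_pos: [0.4529, -0.1021, 0.1844]
tcp_rot: [0.363, 0.607, -0.604, -0.366]
force: [0.2, 1.7, -2.1]
opening: 0.059
```

Call:
arm_command(commands=[1,-43,7,4,0,1,-43,7,4,0,1,-43,7,4,0,1,-43,7,5,0,1,-43,6,4,0])

```text
clock: 25.1
tool_pos: [0.5346, -0.3017, 0.1482]
tcp_rot: [0.363, 0.607, -0.605, -0.367]
force: [1.0, 0.6, -1.7]
opening: 0.0592
```

Call:
arm_command(commands=[1,0,0,0,0,1,0,0,0,0])

```text
clock: 25.35
tool_pos: [0.5338, -0.3, 0.148]
tcp_rot: [0.362, 0.607, -0.604, -0.368]
force: [-0.1, 0.7, -2.2]
opening: 0.0589
```

```bash
python3 - <<'E'
from h import *
chk()
w=optics.camera("wrist");save(w,"w8")
plan((.535,-.3005,.06,None),step=50)
E
```

```text
q6 -1.13 q5 0.003
pos [ 0.5339 -0.2996  0.1482] yaw 117.9 ydir [-0.0045  0.0067 -1.    ] op 0.0593 F [ 0.5251 -0.0287 -3.4454] t 25.4
[-1, 44, 0, 0] [-1, 44, -1, 0] -> [ 0.5353 -0.3003  0.0602]
```

View pics/w8.png

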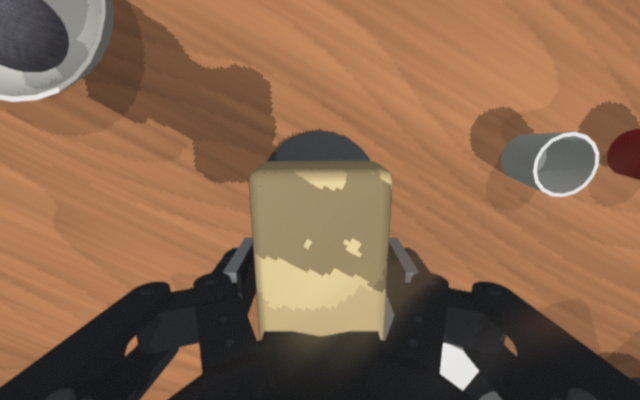

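```bash
python3 - <<'E'
from h import *
s=bot.state();p=s["tool_pos"];R=Ro.from_quat(s["tcp_rot"]).as_matrix();zt=p[2]+.01
def loc(u,v,z): return (R.T@(pix2w("wrist",u,v,z)-p)*1000).round(1)[[0,2]]
print("coaster far edge",loc(320,131,.005),"->centre z",loc(320,131,.005)[1]-55)
print("chord",loc(270,161,.005),loc(370.5,161,.005))
print("soap corners",loc(250,173,zt),loc(391,173,zt),"->centre z",loc(320,173,zt)[1]-45)
print("world coaster c in tool",(R.T@(np.array([.5353,-.3008,p[2]])-p)*1000).round(1))
E
```

```text
coaster far edge [ 0.4 54.3] ->centre z -0.7000000000000028
chord [-44.5  28. ] [45.8 27.9]
soap corners [-27.   44.7] [28.8 44.6] ->centre z -0.29999999999999716
world coaster c in tool [-1.8 -0.  -0.7]
```

Within 1 mm. Lower it.

Call:
arm_command(commands=[1,-1,45,0,0,1,0,45,0,0,1,0,22,0,0,1,0,5,0,0,1,0,0,0,0])

```text
clock: 26.02
tool_pos: [0.5348, -0.3003, 0.0321]
tcp_rot: [0.363, 0.607, -0.605, -0.366]
force: [-0.5, -0.0, -3.1]
opening: 0.0593
```

Call:
arm_command(commands=[1,0,1,0,0,1,0,1,0,0,1,0,1,0,0,1,0,0,0,0])

```text
clock: 26.52
tool_pos: [0.5344, -0.3007, 0.0281]
tcp_rot: [0.363, 0.607, -0.605, -0.367]
force: [-0.1, -0.3, -3.1]
opening: 0.0593
```

Call:
arm_command(commands=[1,0,1,0,0,1,0,1,0,0,1,0,0,0,0])

```text
clock: 26.9
tool_pos: [0.5344, -0.3008, 0.0271]
tcp_rot: [0.363, 0.607, -0.605, -0.367]
force: [-2.6, 0.8, 6.3]
opening: 0.0595
```

Call:
arm_command(commands=[0,0,0,0,0,0,0,0,0,0,0,0,0,0,0,0,0,0,0,0])

```text
clock: 27.4
tool_pos: [0.5344, -0.3007, 0.0259]
tcp_rot: [0.363, 0.607, -0.605, -0.367]
force: [-1.2, -0.9, 0.0]
opening: 0.0856
```

Call:
arm_command(commands=[0,0,-45,0,0,0,0,-55,0,0,0,0,-40,0,0,0,0,0,0,0])

```text
clock: 27.9
tool_pos: [0.5371, -0.303, 0.1704]
tcp_rot: [0.365, 0.607, -0.605, -0.364]
force: [0.4, -1.1, -0.6]
opening: 0.0855
```

```bash
python3 - <<'E'
from h import *
chk()
s=bot.state();p=s["tool_pos"]
w=optics.camera("wrist");save(w,"w9")
h=cv2.cvtColor(w[:,:,::-1].copy(),cv2.COLOR_BGR2HSV)
m=(abs(h[...,0].astype(int)-21)<7)&(h[...,2]>120)&(h[...,1]<125)
blob(m,.037,win=(200,440,100,260))
plan((.42,-.1483,.17,118),step=50)
E
```

```text
q6 -1.13 q5 0.002
[ 291  140   68   97 6362] [324.4495 187.3703] circ ((0.5306705236434937, -0.29982972145080566), 0.0505978949368) rect ((0.5302389860153198, -0.2998312711715698), (0.0866842120885849, 0.05797981843352318), 27.8697452545166)
pos [ 0.536  -0.3022  0.1679] yaw 117.9 ydir [-0.0007  0.0035 -1.    ] op 0.0852 F [-0.6429  0.5655 -0.3957] t 27.95
[48, 0, 8, 0] [47, 0, 8, 0] [48, -1, 7, 0] [47, 0, 8, 0] -> [ 0.4197 -0.1488  0.1695]
```

View pics/w9.png

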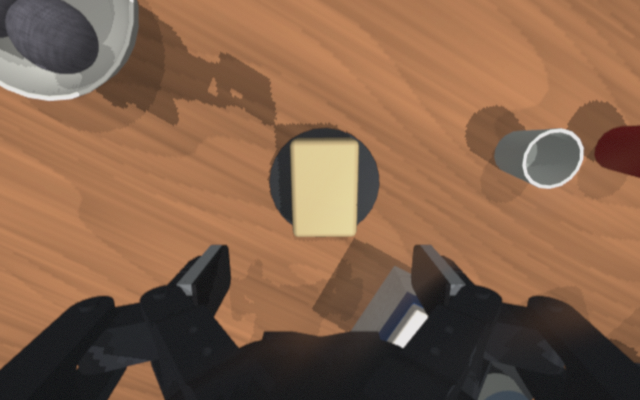

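The soap is centred on its coaster: soap columns 291–358 and coaster 270–379 both centre at 324.5. Next is the white cup, seen at right beside the red one, approached at yaw 60 to keep the fingers clear of the red cup.

```bash
python3 - <<'E'
from h import *
plan((.4203,-.1485,.17,60),step=50)
E
```

```text
pos [ 0.536  -0.3022  0.1679] yaw 117.9 ydir [-0.0007  0.0035 -1.    ] op 0.0852 F [-0.6429  0.5655 -0.3957] t 27.95
[32, 0, 5, 10] [30, 0, 10, 10] [28, 0, 16, 9] [25, 0, 20, 10] [22, -1, 24, 9] [17, 0, 27, 10] -> [ 0.4198 -0.1484  0.1695]
```

Call:
arm_command(commands=[0,32,0,5,10,0,30,0,10,10,0,28,0,16,9,0,25,0,20,10,0,22,-1,24,9])

```text
clock: 28.58
tool_pos: [0.4366, -0.1715, 0.1664]
tcp_rot: [-0.577, -0.403, 0.404, 0.584]
force: [0.3, 0.0, -0.0]
opening: 0.085
```

Call:
arm_command(commands=[0,17,0,27,10,0,0,0,0,0,0,0,0,0,0])

```text
clock: 28.95
tool_pos: [0.4189, -0.1478, 0.1677]
tcp_rot: [-0.61, -0.353, 0.354, 0.615]
force: [0.8, 0.0, 0.7]
opening: 0.0855
```

```bash
python3 - <<'E'
from h import *
chk()
w=optics.camera("wrist");save(w,"w10")
h=cv2.cvtColor(w[:,:,::-1].copy(),cv2.COLOR_BGR2HSV)
blob((h[...,1]<60)&(h[...,2]>90),.05,win=(240,400,120,270))
print([(r["score"],np.array(r["xy"])*[640,400]) for r in search_frame("cup","wrist")])
plan((.4203,-.1485,.03,60),step=50)
E
```

```text
q6 0.0 q5 0.003
[ 289  168   60   61 2763] [318.5465 198.5132] circ ((0.4177936911582947, -0.14808513224124908), 0.026283500716090202) rect ((0.4188459813594818, -0.14902761578559875), (0.04977003484964371, 0.0497279167175293), 14.906944274902344)
[(0.68, array([320.32, 198.6 ])), (0.62, array([377.92,  94.28])), (0.25, array([270.272, 307.4  ]))]
pos [ 0.4193 -0.1483  0.168 ] yaw 59.9 ydir [-0.004   0.0059 -1.    ] op 0.0856 F [-0.508  -0.3896  0.2923] t 29.05
[0, 46, -1, 0] [0, 46, 0, 0] [0, 46, -1, 0] -> [ 0.4205 -0.1485  0.03  ]
```

View pics/w10.png

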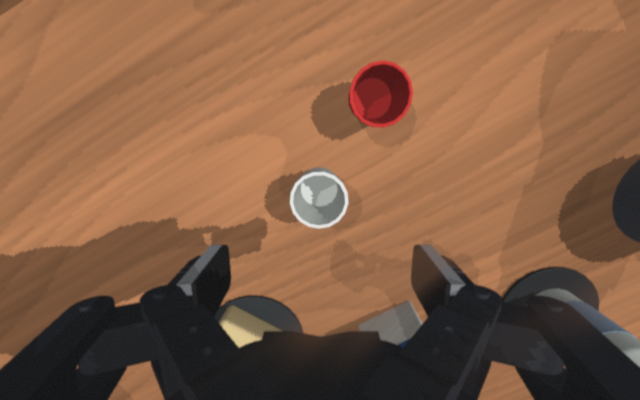

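Call:
arm_command(commands=[0,0,46,0,0,0,0,46,0,0,0,0,38,0,0,0,0,8,0,0,0,0,0,0,0], squeeze=22)

```text
clock: 29.68
tool_pos: [0.4186, -0.1473, 0.0305]
tcp_rot: [-0.61, -0.353, 0.353, 0.615]
force: [-0.1, -0.3, 0.1]
opening: 0.0852
```

Call:
arm_command(commands=[1,0,0,0,0,1,0,0,0,0,1,0,0,0,0,1,0,0,0,0])

```text
clock: 30.18
tool_pos: [0.4194, -0.1476, 0.0317]
tcp_rot: [-0.611, -0.353, 0.353, 0.614]
force: [-1.3, -0.5, 6.8]
opening: 0.0478
```

Call:
arm_command(commands=[1,0,0,0,0,1,0,-20,0,0,1,0,-45,0,0,1,0,-50,0,0,1,0,-45,0,0])

```text
clock: 30.8
tool_pos: [0.4189, -0.1477, 0.1925]
tcp_rot: [-0.611, -0.353, 0.353, 0.615]
force: [0.7, -0.4, -0.6]
opening: 0.0478
```

```bash
python3 - <<'E'
from h import *
chk()
plan((.46,0.05,.19,None),(.59,.298,.19,None),step=45)
E
```

```text
q6 0.0 q5 0.003
pos [ 0.4189 -0.1477  0.1925] yaw 59.9 ydir [-0.0029  0.0055 -1.    ] op 0.0478 F [ 0.7126 -0.4033 -0.6314] t 30.8
[38, 1, 13, 0] [38, 1, 13, 0] [39, 0, 13, 0] [38, 1, 12, 0] [39, 0, 13, 0] -> [0.4598 0.0505 0.1905]
[40, 0, 2, 0] [40, 0, 2, 0] [40, 0, 2, 0] [40, 0, 1, 0] [40, 0, 2, 0] [40, 1, 1, 0] [39, 0, 2, 0] -> [0.5894 0.2979 0.1905]
```

Call:
arm_command(commands=[1,38,1,13,0,1,38,1,13,0,1,39,0,13,0,1,38,1,12,0,1,39,0,13,0])

```text
clock: 31.42
tool_pos: [0.46, 0.0518, 0.1887]
tcp_rot: [-0.61, -0.353, 0.353, 0.615]
force: [1.2, -1.1, 0.8]
opening: 0.0479
```

Call:
arm_command(commands=[1,40,0,2,0,1,40,0,2,0,1,40,0,2,0,1,40,0,1,0,1,40,0,2,0])

```text
clock: 32.05
tool_pos: [0.5529, 0.2292, 0.1894]
tcp_rot: [-0.61, -0.353, 0.353, 0.615]
force: [0.0, -0.5, -0.1]
opening: 0.0477
```

Call:
arm_command(commands=[1,40,1,1,0,1,39,0,2,0,1,0,0,0,0,1,0,0,0,0])

```text
clock: 32.55
tool_pos: [0.5889, 0.2974, 0.1881]
tcp_rot: [-0.61, -0.352, 0.354, 0.615]
force: [-0.0, -0.9, 0.0]
opening: 0.0482
```

```bash
python3 - <<'E'
from h import *
chk()
w=optics.camera("wrist");t=optics.camera("top");save(t,"t11");save(w,"w11")
plan((.5905,.298,.15,None),step=45)
E
```

```text
q6 0.87 q5 0.007
pos [0.589  0.2968 0.1886] yaw 59.8 ydir [-0.0043  0.0056 -1.    ] op 0.0477 F [-0.196  -0.6166 -0.302 ] t 32.65
[2, 39, -1, 0] -> [0.5907 0.2982 0.1496]
```

View pics/w11.png

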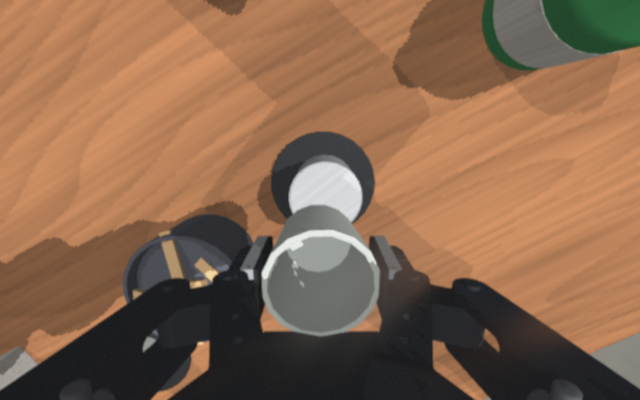

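```bash
python3 - <<'E'
from h import *
s=bot.state();p=s["tool_pos"];R=Ro.from_quat(s["tcp_rot"]).as_matrix()
def loc(u,v,z): return (R.T@(pix2w("wrist",u,v,z)-p)*1000).round(1)[[0,2]]
print("lid L,R",loc(288.5,197,.065),loc(363,197,.065),"far",loc(326,161,.065))
print("coaster",loc(272,180,.005),loc(375,180,.005),loc(323,132,.005))
zr=p[2]-.0317+.05
print("rim",loc(262,283,zr),loc(379.5,283,zr),loc(320,230,zr),loc(320,335,zr))
b=cv2.imread("pics/t11.png");np.save("x",b)
E
```

```text
lid L,R [-27.2   0.5] [36.9  0.4] far [ 4.9 31.4]
coaster [-50.6   3.1] [57.5  3.1] [ 2.8 52.3]
rim [-23.4   1.7] [24.4  1.6] [ 0.2 24.5] [  0.1 -23.2]
```

Call:
arm_command(commands=[1,4,40,0,0,1,0,35,0,0,1,0,10,0,0,1,0,3,0,0,1,0,0,0,0])

```text
clock: 33.28
tool_pos: [0.5921, 0.3018, 0.102]
tcp_rot: [-0.61, -0.353, 0.352, 0.615]
force: [0.7, -0.4, -0.1]
opening: 0.048
```

```bash
python3 - <<'E'
from h import *
w=optics.camera("wrist");save(w,"w12");chk()
plan()
E
```

```text
q6 0.87 q5 0.007
pos [0.5922 0.3019 0.1021] yaw 59.9 ydir [-0.0014  0.0068 -1.    ] op 0.0475 F [ 0.551   0.4906 -0.4707] t 33.325
```

View pics/w12.png

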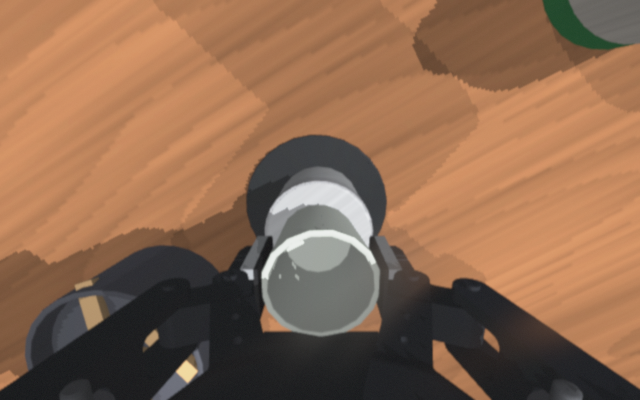

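```bash
python3 - <<'E'
from h import *
s=bot.state();p=s["tool_pos"];R=Ro.from_quat(s["tcp_rot"]).as_matrix()
def loc(u,v,z): return (R.T@(pix2w("wrist",u,v,z)-p)*1000).round(1)[[0,2]]
print("lid L,R",loc(264.5,231,.065),loc(374,231,.065),"far",loc(319,181,.065))
print("coaster",loc(246.5,205,.005),loc(385.5,205,.005),loc(316,135,.005))
zr=p[2]+.0183
print("rim",loc(262,283,zr),loc(379.5,283,zr),loc(320,230,zr),loc(320,335,zr))
E
```

```text
lid L,R [-32.2   2.7] [31.6  2.6] far [-0.5 32.3]
coaster [-56.9   1. ] [50.8  0.9] [-2.9 54.1]
rim [-23.4   1.7] [24.4  1.5] [ 0.2 24.5] [  0.2 -23.2]
```

Cup over lid agrees to 1 mm. Set it down.

Call:
arm_command(commands=[1,-1,2,0,0,1,0,2,0,0,1,0,1,0,0,1,0,0,0,0])

```text
clock: 33.83
tool_pos: [0.5912, 0.301, 0.0968]
tcp_rot: [-0.61, -0.353, 0.352, 0.615]
force: [-1.4, -0.9, 5.4]
opening: 0.0477
```

Call:
arm_command(commands=[1,0,1,0,0,1,0,0,0,0])

```text
clock: 34.08
tool_pos: [0.5916, 0.3012, 0.0967]
tcp_rot: [-0.611, -0.354, 0.352, 0.615]
force: [-1.8, -1.2, 9.6]
opening: 0.0475
```

Call:
arm_command(commands=[0,0,0,0,0,0,0,0,0,0,0,0,0,0,0,0,0,0,0,0])

```text
clock: 34.58
tool_pos: [0.5905, 0.3009, 0.0941]
tcp_rot: [-0.61, -0.353, 0.353, 0.615]
force: [-0.2, -0.2, -0.5]
opening: 0.0851
```

Call:
arm_command(commands=[0,0,-40,0,0,0,0,-50,0,0,0,0,-20,0,0,0,0,0,0,0])

```text
clock: 35.08
tool_pos: [0.5923, 0.3007, 0.2065]
tcp_rot: [-0.611, -0.354, 0.352, 0.615]
force: [0.7, 0.3, -1.0]
opening: 0.0852
```

```bash
python3 - <<'E'
from h import *
w=optics.camera("wrist");save(w,"w13");chk()
plan((.3614,.3239,.17,118),step=45)
h=cv2.cvtColor(w[:,:,::-1].copy(),cv2.COLOR_BGR2HSV)
m=(h[...,1]<60)&(h[...,2]>90)
blob(m,.115,win=(200,440,120,245)); blob(m,.065,win=(200,440,120,245))
blob(h[...,2]<75,.005,win=(200,440,90,245))
E
```

```text
q6 0.87 q5 0.007
pos [0.5914 0.3003 0.2045] yaw 59.9 ydir [-0.0029  0.0062 -1.    ] op 0.0857 F [-0.2875 -0.5378 -0.9254] t 35.125
[-16, 6, 35, -10] [-9, 6, 37, -10] [-3, 6, 39, -10] [4, 6, 38, -9] [10, 6, 37, -10] [16, 5, 36, -9] -> [0.3609 0.3242 0.1703]
[ 285  152   70   86 4751] [318.8032 194.8943] circ ((0.5822944641113281, 0.3057815134525299), 0.033059824258089066) rect ((0.5821933150291443, 0.3056185841560364), (0.05122128501534462, 0.0653715506196022), 58.16535568237305)
[ 285  152   70   86 4751] [318.8032 194.8943] circ ((0.5933053493499756, 0.29945850372314453), 0.04061494395136833) rect ((0.5931810140609741, 0.29925817251205444), (0.06296233087778091, 0.08035614341497421), 58.165382385253906)
[ 269  130   97   80 3051] [314.0878 160.3484] circ ((0.5879517197608948, 0.29893940687179565), 0.05370680242776871) rect ((0.579571008682251, 0.30344533920288086), (0.10633132606744766, 0.08614106476306915), 61.49787521362305)
```

Call:
arm_command(commands=[0,-16,6,35,-10,0,-9,6,37,-10,0,-3,6,39,-10,0,4,6,38,-9,0,10,6,37,-10])

```text
clock: 35.75
tool_pos: [0.3974, 0.3199, 0.173]
tcp_rot: [-0.407, -0.576, 0.577, 0.413]
force: [0.5, -0.0, 0.5]
opening: 0.0855
```

Call:
arm_command(commands=[0,16,5,36,-9,0,0,0,0,0,0,0,0,0,0])

```text
clock: 36.12
tool_pos: [0.3605, 0.324, 0.1696]
tcp_rot: [0.363, 0.606, -0.605, -0.367]
force: [0.7, 0.2, -0.3]
opening: 0.0853
```

```bash
python3 - <<'E'
from h import *
chk()
w=optics.camera("wrist");save(w,"w14")
h=cv2.cvtColor(w[:,:,::-1].copy(),cv2.COLOR_BGR2HSV)
r=search_frame("brush","wrist");print([(x["score"],(np.array(x["xy"])*[640,400]).round()) for x in r])
for y,x in((190,320),(170,330),(210,310),(190,250),(190,390)):print(h[y,x],end="")
print()
m=(h[...,1]<135)&(h[...,2]>165)&(h[...,0]<30)
blob(m,.038,win=(240,400,100,290))
blob((h[...,0]>80)&(h[...,0]<100)&(h[...,1]>120),.038)
plan((.3614,.3239,.024,118),step=50)
# turquoise from initial top view
b=cv2.imread("pics/t0.png");H=cv2.cvtColor(b,cv2.COLOR_BGR2HSV)
blob((H[...,0]>80)&(H[...,0]<100)&(H[...,1]>120),.038,cam="top")
E
```

```text
q6 0.08 q5 0.007
[(0.96, array([316., 186.])), (0.87, array([454., 238.])), (0.52, array([ 42., 298.]))]
[ 16 102 210][ 18  98 222][ 17  98 218][ 12 131 171][ 12 129 125]
[  269   135   131   155 12360] [344.4749 215.0979] circ ((0.3692270517349243, 0.36099696159362793), 0.08605412393808365) rect ((0.3770710527896881, 0.3466784358024597), (0.14748872816562653, 0.12287731468677521), 30.7745304107666)
[ 413  193   87   93 3602] [455.7246 238.2351] circ ((0.3421841859817505, 0.4609155058860779), 0.05141166225075722) rect ((0.343455046415329, 0.4597674608230591), (0.10028265416622162, 0.0409378744661808), 65.60784912109375)
pos [0.3614 0.3241 0.17  ] yaw 117.8 ydir [-0.0038  0.0058 -1.    ] op 0.0853 F [-0.0607 -0.2044 -0.1873] t 36.225
[0, 49, 0, 0] [-1, 49, 0, 0] [0, 48, 0, 0] -> [0.3614 0.324  0.024 ]
[147 248  37  27 566] [164.5936 261.2102] circ ((0.3457801640033722, 0.4579693377017975), 0.05015800520777702) rect ((0.3461116552352905, 0.45800599455833435), (0.09607047587633133, 0.04242892935872078), 65.58460998535156)
```

```bash
python3 - <<'E'
from h import *
w=cv2.imread("pics/w14.png");h=cv2.cvtColor(w,cv2.COLOR_BGR2HSV)
for s,v in((118,190),(112,195)): blob((h[...,1]<s)&(h[...,2]>v)&(h[...,0]>13)&(h[...,0]<30),.038,win=(255,390,110,265))
E
```

```text
[ 296  140   46  105 4558] [319.1545 191.7688] circ ((0.3614095151424408, 0.32479336857795715), 0.05019790679216385) rect ((0.36135637760162354, 0.3246018588542938), (0.09519416838884354, 0.03885708004236221), 28.807493209838867)
[ 296  140   46  105 4434] [319.2336 191.7711] circ ((0.36128896474838257, 0.3248440623283386), 0.049517080187797546) rect ((0.3613777160644531, 0.32471805810928345), (0.09516409039497375, 0.038336142897605896), 29.19207000732422)
```

Brush confirmed at (0.3614,0.3246), long axis at 29°. Spin −1°, descend and grip.

Call:
arm_command(commands=[0,0,49,0,-1,0,0,49,0,0,0,0,38,0,0,0,0,10,0,0,0,0,0,0,0], squeeze=30)

```text
clock: 36.85
tool_pos: [0.3605, 0.3248, 0.0243]
tcp_rot: [0.357, 0.61, -0.608, -0.362]
force: [-0.3, -0.3, -0.3]
opening: 0.0854
```

Call:
arm_command(commands=[1,0,0,0,0,1,0,0,0,0,1,0,0,0,0,1,0,0,0,0])

```text
clock: 37.35
tool_pos: [0.3611, 0.3256, 0.0259]
tcp_rot: [0.358, 0.611, -0.607, -0.361]
force: [-0.2, -1.0, 6.8]
opening: 0.0437
```

Call:
arm_command(commands=[1,0,0,0,0,1,0,-25,0,0,1,0,-45,0,0,1,0,-50,0,0,1,0,-45,0,0])

```text
clock: 37.98
tool_pos: [0.3605, 0.324, 0.1915]
tcp_rot: [0.357, 0.61, -0.607, -0.362]
force: [1.0, 0.2, -0.8]
opening: 0.0436
```

```bash
python3 - <<'E'
from h import *
chk()
plan((.41,0.05,.19,None),(.535,-.3007,.17,118),step=55)
E
```

```text
q6 0.06 q5 0.007
pos [0.3605 0.324  0.1915] yaw 118.9 ydir [-0.003   0.0065 -1.    ] op 0.0436 F [ 1.0046  0.1508 -0.7556] t 37.975
[-44, 0, 15, 0] [-44, 0, 15, 0] [-44, 0, 15, 0] [-44, 0, 15, 0] [-44, 0, 15, 0] [-44, 0, 14, 0] -> [0.4101 0.0498 0.1896]
[-52, 2, 9, 0] [-53, 2, 9, 0] [-52, 3, 8, 0] [-53, 2, 9, 0] [-52, 3, 8, 0] [-53, 2, 9, 0] [-52, 3, 8, 1] -> [ 0.5348 -0.3003  0.1699]
```

Call:
arm_command(commands=[1,-44,0,15,0,1,-44,0,15,0,1,-44,0,15,0,1,-44,0,15,0,1,-44,0,15,0])

```text
clock: 38.6
tool_pos: [0.4012, 0.0938, 0.1883]
tcp_rot: [0.357, 0.61, -0.608, -0.361]
force: [0.4, -0.1, -0.7]
opening: 0.0434
```

Call:
arm_command(commands=[1,-44,0,14,0,1,-52,2,9,0,1,-53,2,9,0,1,-52,3,8,0,1,-53,2,9,0])

```text
clock: 39.22
tool_pos: [0.4812, -0.1525, 0.1773]
tcp_rot: [0.357, 0.61, -0.608, -0.362]
force: [0.7, 0.7, -0.7]
opening: 0.0434
```

Call:
arm_command(commands=[1,-52,3,8,0,1,-53,2,9,0,1,-52,3,8,1,1,0,0,0,0,1,0,0,0,0])

```text
clock: 39.85
tool_pos: [0.5343, -0.3, 0.1677]
tcp_rot: [0.362, 0.607, -0.604, -0.368]
force: [0.7, 0.8, -1.0]
opening: 0.0441
```

```bash
python3 - <<'E'
from h import *
chk()
s=bot.state();p=s["tool_pos"];R=Ro.from_quat(s["tcp_rot"]).as_matrix()
w=optics.camera("wrist");save(w,"w15")
plan((.535,-.3007,.1,118),step=50)
# expected pixels of soap (released at .5344,-.3007,yaw118) corners and brush corners
u=np.array([np.cos(np.radians(28)),np.sin(np.radians(28))]);v=np.array([-u[1],u[0]])
for a,b in((45,30),(45,-30),(-45,-30),(-45,30)): print((w2pix("wrist",[*(np.array([.5344,-.3007])+u*a/1000+v*b/1000),.037])).round(),end="")
# rows scan: soap-coloured pixels left/right edges per row
h=cv2.cvtColor(w[:,:,::-1].copy(),cv2.COLOR_BGR2HSV)
print()
for y in range(120,330,14):
    row=h[y,230:410]; print(y,"".join("D" if q[2]<70 else "s" if 19<=q[0]<30 and q[1]<125 else "b" if 13<q[0]<19 and q[1]<125 else "." for q in row[::2]))
E
```

```text
q6 -1.13 q5 0.003
pos [ 0.5343 -0.2994  0.168 ] yaw 117.9 ydir [-0.0047  0.0068 -1.    ] op 0.0437 F [-0.5812 -0.1298 -0.072 ] t 39.9
[-1, 34, 0, 0] [-1, 34, 0, 0] -> [ 0.5349 -0.3007  0.1   ]
[350. 241.][285. 242.][281. 142.][352. 142.]
120 ..........................................................................................
134 ..................................DDDDDDDDDDDDDDDDDDDD....................................
148 ........................DDDsssssssssssssssssssssssssssssssssss.DD.........................
162 ...................bbbbbbbbbbbbbbbbbbbbbbbbbbbbbbbbbbbbbbbbbbbbbbbbbbbbbb.................
176 ..................bbbbbbbbbbbbbbbbbbbsssssbbbbbsssssssssssssssssbbbbbbbbb.................
190 ...................bbbbbbbbbbbbbbbbbbbbbbbbbbbbssssssssssssssbbbbbbbbbbbb.................
204 ...................bbbbbbbbbbbbbbbbbbbbbbbbbbbbbbbbbbbbbbbbbbbbbbbbbbbbb..................
218 ....................bbbbbbbbbbbbbbbbbbbbbbbbbbbbbbbbbbbbbbbbbbbbbbbbbbbb..................
232 ....................bbbbbbbbbbbbbbbbbbbbbbbbbbbbbbbbbbbbbbbbbbbbbbbbbbbb..................
246 ...........DDD.....Dbbbbbbbbbbbbbbbbbbbbbbbbbbbbbbbbbbbbssssbbbbbbbbbbbb..................
260 .....DDDDD......DDDDbbbbbbbbbbbbbbbbbbbbbbbbbbbbbbbbbbbbbbbbbbbbbbbbbbbbbbb...............
274 DDDDDDDDDDDD...DDDDDDbbbbbbbbbbbbssbbbbbbbbbbbbbbbbbbbbbbbbbbbbbbbbbbbbbbbbb..............
288 DDDDDDDDDDDDDDDDDDDDDbbbbbbbbbbbbssssssssssbbbbbsssssssssssbbbbbbbbbbbbbbbbbbbbbbbbbbD.DDD
302 DDDDDDDDDDDDDDDDDDDD.bbbbbbbbbbbbsssssssssbbbbbbbsssbbbbbbbbbbbbbbbbbbbbbbbbbbbbbbDDDDDDDD
316 DDDDDDDDDDDDDDDDDD....bbbbbbbbbbbbbbbbbbbbbbbbbbbbbbbbbbbbbbbbbbbbbbbbbbbbbbDDDDDDDDDDDDDD
```

The soap edge shows where expected and the brush is directly above it. Lower it.

Call:
arm_command(commands=[1,0,40,0,0,1,0,40,0,0,1,0,17,0,0,1,0,4,0,0,1,0,0,0,0])

```text
clock: 40.52
tool_pos: [0.5352, -0.2999, 0.0684]
tcp_rot: [0.363, 0.607, -0.605, -0.366]
force: [0.0, 0.2, -0.2]
opening: 0.0434
```

Call:
arm_command(commands=[1,0,1,0,0,1,0,1,0,0,1,0,1,0,0,1,0,0,0,0])

```text
clock: 41.02
tool_pos: [0.5344, -0.2998, 0.0641]
tcp_rot: [0.363, 0.607, -0.605, -0.367]
force: [0.4, 0.9, -0.7]
opening: 0.0435
```

Call:
arm_command(commands=[1,0,1,0,0,1,0,1,0,0,1,0,0,0,0])

```text
clock: 41.4
tool_pos: [0.5344, -0.2999, 0.0629]
tcp_rot: [0.363, 0.607, -0.605, -0.367]
force: [-1.3, 1.2, 4.9]
opening: 0.0432
```

Call:
arm_command(commands=[0,0,0,0,0,0,0,0,0,0,0,0,0,0,0,0,0,0,0,0])

```text
clock: 41.9
tool_pos: [0.5344, -0.2997, 0.0619]
tcp_rot: [0.363, 0.607, -0.605, -0.367]
force: [0.7, 0.8, 0.3]
opening: 0.0857
```

Call:
arm_command(commands=[0,0,-40,0,0,0,0,-50,0,0,0,0,-55,0,0,0,20,0,45,0,0,20,0,45,0])

```text
clock: 42.52
tool_pos: [0.4365, -0.3078, 0.2084]
tcp_rot: [0.363, 0.607, -0.605, -0.366]
force: [-0.5, -1.2, 0.1]
opening: 0.0855
```

Call:
arm_command(commands=[0,0,0,0,0,0,0,0,0,0])

```text
clock: 42.78
tool_pos: [0.4371, -0.3077, 0.2078]
tcp_rot: [0.363, 0.607, -0.605, -0.367]
force: [0.5, 0.0, 0.3]
opening: 0.0856
```

```bash
python3 - <<'E'
from h import *
chk();plan()
t=optics.camera("top");s=optics.camera("scene");save(t,"t16");save(s,"s16")
a=cv2.resize(t[110:270,180:490],(775,400),interpolation=cv2.INTER_CUBIC)
b=cv2.resize(s[130:350,140:480],(309,200)); c=cv2.resize(s[130:350,140:480],(464,300))
im=np.zeros((600,775,3),np.uint8);im[:300]=cv2.resize(t[120:250,190:480],(775,300),interpolation=cv2.INTER_CUBIC);im[300:,:464]=c
save(im,"f16")
H=cv2.cvtColor(t[:,:,::-1].copy(),cv2.COLOR_BGR2HSV)
lt=(H[...,2]>165)&(H[...,1]<150)
blob(lt,.075,"top",(418,470,170,225))
blob((H[...,1]<70)&(H[...,2]>90),.065,"top",(205,256,140,205))
blob((H[...,0]>105)&(H[...,0]<130)&(H[...,1]>150),.165,"top",(310,365,110,175))
blob((H[...,1]<70)&(H[...,2]>90),.08,"top",(375,415,132,185))
E
```

```text
q6 -1.25 q5 0.002
pos [ 0.4371 -0.3077  0.2078] yaw 117.9 ydir [-0.0028  0.0052 -1.    ] op 0.0856 F [0.4748 0.0062 0.3424] t 42.775
[435 176  29  37 547] [448.713  194.5393] circ ((0.5355522632598877, -0.3022560179233551), 0.0499245785176754) rect ((0.5342356562614441, -0.29946184158325195), (0.09742339700460434, 0.04169369861483574), 28.1092529296875)
[212 157  26  26 492] [224.6037 169.6626] circ ((0.5937750935554504, 0.3007654547691345), 0.03600369021296501) rect ((0.5938032269477844, 0.30147695541381836), (0.06997885555028915, 0.06455453485250473), 46.16011047363281)
[333 130  12  14 137] [338.2263 136.1898] circ ((0.6649278998374939, 0.0018500661244615912), 0.017298394814133644) rect ((0.6646725535392761, 0.0008833985775709152), (0.03340001031756401, 0.027625886723399162), 0.501023530960083)
[ 380  140   29   39 1064] [394.4305 158.8562] circ ((0.626965343952179, -0.15256483852863312), 0.06399274617433548) rect ((0.6269528865814209, -0.15375879406929016), (0.07510412484407425, 0.10550658404827118), 89.40009307861328)
```

View pics/f16.png

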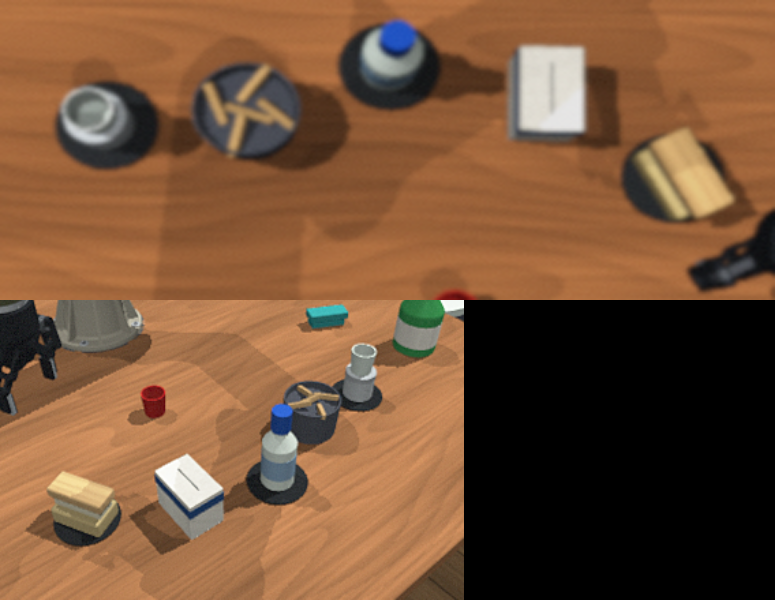

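The final picture shows everything standing where asked, with the basket and carton where they were. Handing in.

```bash
python3 -c "
from workcell import order;print(order.finish_job())"
```

```text
the job is handed in; nothing more can be done
None
```

The job is done and handed in, at about 43 s of the 109 s allowed. I placed things in the order you gave:
- The bottle is on the middle coaster.
- The tin is on the left coaster, next to the basket.
- The soap is flat on the right coaster, next to the carton.
- The cup stands mouth up on the tin's lid.
- The brush lies bristles down along the soap.

**Last checks:** the top and scene pictures show everything standing and the gripper clear. The carton measured within 1 mm of its start; I checked the basket only by eye. The red cup and turquoise brush were not touched. The brush lies along the soap to within a degree and is centred to about 1–2 mm. The cup was within about 1 mm of the lid's centre when I lowered it.

**Disagreements:**
- **Tin:** it measured about 3–4 mm off its coaster's centre in both the wrist and top cameras. Calibration is good to about 2 mm and the cup partly hid the lid, so I left it.
- **Bottle:** the cap measured about 4 mm nearer the robot than where I released it. I think this comes from seeing the side of the cap.

**Mishap:** while I carried the tin, joint 6 reached its end stop and the tool tilted 4.6°. I undid the tilt before setting the tin down. The joint went to its limit but not past it in any reading.

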